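Rack of cut brick slips through the spring gate

TASK

Swing the chute's spring gate back towards the rack's side until it lies along the chute, and keep holding it open there with one fingertip while you push the rack of cut brick slips along the chute, past the gate and fully home against the end stop in the extraction bay. Then come away and let the gate spring shut behind the rack. Push only: do not lift or tip the rack or its slips, do not let the gate knock or drag against them, and leave the other things on the bench alone.

Things in the scene. Friction and masses are not known exactly. Their poses are not given: they have to be found in the camera images.
- chute: Fixed feed chute, a straight open steel channel on the bench. Origin on the bench top, midway across, in the plane of the shut gate. x: way of travel into the bay; y: left of that; z up. Floor top at z = 6 mm, from x = -300 to 130 mm; guide lips' inner faces at y = +-40.5 mm, 4 mm thick, tops at z = 22 mm.
- end_stop (a point): On the rubber buffer faces of the end stop in the extraction bay, mid-chute, 32 mm up; at x = 94 mm in the chute's frame. The bay is open on top: side screens from x = 50 to 150 mm at y = +-70 to 77 mm, 88 mm high; the fan box begins at x = 148 mm and is 125 mm high.
- gate_hinge (a point): On the gate's vertical hinge axis, 66 mm left of the chute's centre line (chute frame x = 0, y = 66 mm), at the mid-height of its top bar, 77 mm above the bench. The post ends 88 mm above the bench; knuckle 20 mm in diameter.
- gate (a joint): Gate angle, rad. 0: shut, straight across the chute from the hinge towards -y of the chute. Grows as the free end swings back up the chute, against the travel; at 1.57 it lies along the chute's left side pointing to -x; limit 1.75. It cannot swing into the bay. A weak spring shuts it (0.02 N m at 0, 0.083 N m at 1.57), in about 2 s when let go.
- gate_bar_end (a point): Free end of the gate's flat top bar, mid-height. Bar: 225 mm long from the hinge axis, 8 mm thick, 72 to 82 mm above the bench, its last 60 mm a black grip overhanging the chute's right side when shut. It passes 8 mm above the rack's end plates and 10 mm above the slips.
- gate_plate (a point): Middle of the gate's 4 mm thick plate, which hangs under the bar from 22 to 106 mm from the hinge axis, down to 12 mm above the bench, and closes the channel; the rack must be farther back than 106 mm from the gate's plane for it to swing by.
- gate_stop (a point): Top of the fixed post that the shut gate rests against, on the bay side of the bar beside the chute's right lip: 16 mm square, 88 mm tall, from x = 6 to 22 and y = -60 to -44.5 mm in the chute's frame.
- rack: Loose aluminium rack in the chute before the gate, 80 mm along, 75 mm across, 0.55 to 0.7 kg loaded. Origin: centre of its underside; x points to the bay. End plates 4 mm thick, full width, 58 mm tall (top 64 mm above the bench) at x = -40 (rear) and 40 mm. Its rear face starts 190 to 215 mm before the gate's plane; home against the stop it is 14 mm past that plane.
- rack_rear (a point): Middle of the rack's rear face, 25 mm above its underside: the face to push.
- slip0: Cut brick slip (closer), 20 mm along the rack, 65 mm across, 51 mm tall, 0.12 kg, standing loose in slot 0 of the rack, counted from the rear. Origin at the centre of its underside, 5 mm above the rack's underside; its top is 62 mm above the bench.
- slip1: Cut brick slip (closer), 20 mm along the rack, 65 mm across, 51 mm tall, 0.12 kg, standing loose in slot 1 of the rack, counted from the rear. Origin at the centre of its underside, 5 mm above the rack's underside; its top is 62 mm above the bench.
- slip2: Cut brick slip (closer), 20 mm along the rack, 65 mm across, 51 mm tall, 0.12 kg, standing loose in slot 2 of the rack, counted from the rear. Origin at the centre of its underside, 5 mm above the rack's underside; its top is 62 mm above the bench.
- half_bat: Half brick, 102 x 107 x 65 mm, left of the chute's mouth. Origin at the centre of its underside.
- offcut: Loose brick offcut lying right of the chute, 60 x 45 x 20 mm. Origin at the centre of its underside.
- bolster: Bolster chisel lying flat right of the chute, 210 mm long, blade 60 mm wide, 18 mm high. Origin under the shank.
- club_hammer: Club hammer lying on the bench, 255 mm long, head 105 x 45 x 45 mm. Origin under its handle.
- tape: Tape measure standing on edge, 78 x 38 x 60 mm. Origin at the centre of its underside.
- bottle: Water bottle, 68 mm in diameter, 200 mm tall. Origin at the centre of its underside.
- bench_brush: Hand brush lying bristles down, 200 x 52 x 42 mm. Origin at the centre of its underside.
There are look-alikes about, which are no part of the job. What is shaped like the rack but pink or red is not meant.

How it is judged:
On the way, in this order (a step that is already met when the one before it is completed fails the run):
1. the gate is swung open (over 1.3 rad) by a finger while the rack is still in front of it (value of joint gate above 1.3 rad and contact force between the fingers and gate above 0.1 N and x of rack in the frame of chute below -0.06 m), for 0.2 s.
2. the rack is being pushed by a finger through the gateway while a finger holds the gate open (over 1.2 rad) (value of joint gate above 1.2 rad and contact force between the fingers and gate above 0.1 N and contact force between the fingers and rack above 0.2 N and x of rack in the frame of chute between -0.035 and 0.03 m), for 0.2 s.
At the end, for the whole second after the job is handed in: The rack stands flat in the chute within 5 mm of the end stop and at rest, its three slips upright in their slots, and the gate is shut behind it (under 0.06 rad) (x of rack in the frame of chute above 0.049 m and z of rack in the frame of chute below 0.01 m and angle between rack's own z axis and vertical below 0.08 rad and linear speed of rack below 0.02 m/s and value of joint gate below 0.06 rad and distance between each of slip0, slip1, slip2 and rack below 0.034 m and angle between each of slip0, slip1, slip2's own z axis and vertical below 0.2 rad); the robot touches nothing.
It fails at once if the rack is lifted more than 12 mm off the chute floor or tipped more than 0.25 rad (z of rack in the frame of chute above 0.018 m or angle between rack's own z axis and vertical above 0.25 rad).
It fails at once if a slip is lifted or tipped out of the rack (z of any of slip0, slip1, slip2 in the frame of rack above 0.02 m or angle between any of slip0, slip1, slip2's own z axis and vertical above 0.5 rad).
It fails at once if the gate knocks or drags against the rack or the slips (over 1 N) (contact force between gate and rack above 1 N or contact force between gate and slip0 above 1 N or contact force between gate and slip1 above 1 N or contact force between gate and slip2 above 1 N).
It fails at once if another thing on the bench is moved more than 40 mm (distance of any of half_bat, offcut, bolster, club_hammer, tape, bottle, bench_brush from where it was at the start of the episode above 0.04 m).
It also fails if it takes over 56 s, if anything falls off the work surface, if the arm or the gripper's body presses on something with over 40 N, if the wrist force passes 120 N, or if a joint passes its speed limit or range.

ROBOT

A 7-joint arm with a two-finger parallel gripper is mounted at the origin on the work surface. World frame = base frame: x ahead of the robot, y to its left, z up, the work surface at z = 0. Lengths are in m, angles in rad, forces in N, time in s.
With the tool pointing down it reaches from about 0.425 to 0.925 m from the base axis. Payload 6.8 kg.
Tool frame: the origin (TCP) lies on the centre line of the jaws, within the pads' length; the fingertips stand 19 mm ahead of it and the grasp point (between the pads) is the TCP; z points along the fingers, y is the line along which they close (so a half turn about z gives the same grasp; the last joint's range is limited). The gripper opens to 85 mm and grips with 20 to 120 N. Pads are 22 mm wide; open, the fingers measure 114 mm over their backs; the gripper's body (76 mm by 85 mm) begins 54 mm behind the grasp point. The pads swing forward as they close: fully open they stand 13 mm farther back than shut.
Start: joints at [-1.437, 0.477, 0.022, 1.555, -0.011, 1.109, -0.083], TCP at [0.162, 0.655, 0.25] pointing down, gripper open.
Joint ranges: [-2.96, 2.96], [-0.34, 2.1], [-1.41, 1.46], [0.24, 2.44], [-1.37, 4.51], [0.17, 1.92], [-2.96, 2.96]. Speed limits (rad/s): [2.39, 2.39, 3.14, 3.14, 3.14, 3.14, 3.14].

INTERFACE

Orientations are given as a rotation vector (axis times angle).
In Python, from bench import r gives the robot as it stands. The module is installed in compiled form; this text tells all that it offers.
- The arm moves only by the tool arm_command, never from a script. Its argument "rows" is a list of rows, each an object of numbers: "fingers": the opening, from -1 (shut) to 1 (fully open); "x", "y", "z": the shift along the tool's x, y, z in m; "ax", "ay", "az": the turn, a rotation vector about the tool's x, y, z in degrees. In form: [{"fingers": .., "x": .., "y": .., "z": .., "ax": .., "ay": .., "az": ..}, ...]. A call has 1 to 10 rows; each row shifts and turns the commanded pose from where the row before left it, along the tool's axes as they then stand; what a row does not reach is not made up. A row lasts 1/12 s, in which the tool goes at most 41.7 mm and 7.16 degrees, less where a joint would pass 70% of its speed; a pose out of reach is approached as far as the arm can. A call is refused whole if a number of a shift passes 0.0417 or a number of a turn 7.16, either way. A call with a gripper value outside its range is refused whole. The fingers move at their own pace and stop on an object; "grip_force" is the grip in N (left out, the last holds). Time passes only in rows, so rows that do not move let the fingers close. It gives the time, the measured TCP pose, the force, the opening and the grip force at its end, in the units of the state.
- r.get_obs(): the state, without advancing time (a new reading comes with each control period).
- r.grab_frame(name): name is "side" or "top" or "wrist"; returns a dict with "frame" (384x512x3 uint8, red, green, blue), "depth" (384x512 float32, m along the optical axis (not along the pixel's ray), 0 where there is no reading), "K" (3x3 intrinsics, pixels), "distortion" ([k1, k2, p1, p2, k3] as OpenCV has them; the pictures are not rectified), "world_from_camera" (4x4, takes a point from camera to world coordinates). Camera axes: x right, y down, z forward; pixel columns grow to the right and rows downward; lengths in m; the calibration is good to about 2 mm. A picture is of the moment at which its call begins.
- r.hand_in(): hands the job in; it is judged then, once.
The state is a dict: "clock": time; "joints": joint angles; "qvel": joint speeds; "tau": joint torques, N m; "tcp_pos": TCP position; "orientation": TCP orientation; "contact_force": force on the tool from outside, world axes, zero at the start; "moment": the same for the moment, N m; "grip_width": finger opening in m; "gripper_force": force on a finger pad.
Only numpy, scipy, OpenCV 4.12 (cv2) and the standard library are available. Lean on these libraries where they do the work, as an engineer would, in place of code of your own. Each camera call takes 0.05 s, during which the arm holds its last target. There are 200 camera calls.

## Working session

There is one attempt and no reset: what is moved stays moved. The work goes in short steps, Python scripts to look and compute and a tool call to move; the robot and the scene stay as the last step left them, time stands still between calls to the robot, and variables do not carry over. Pictures are saved under pics/ and viewed, at most 10 in all, crops included, and the job is handed in when it is done.

Besides the shell and the picture viewer there is one more tool, called after "Emit:" as name(argument=value, ...) on one line, values as JSON. arm_command: Moves the arm, as the interface text tells. Its arguments: {"type":"object","properties":{"rows":{"type":"array"},"grip_force":{"type":"number"}},"required":["rows"]}

```bash
mkdir -p pics; cat > h.py <<'E'
import numpy as np, cv2
from bench import r
def save(name,fn):
    f=r.grab_frame(name); cv2.imwrite('pics/'+fn,f['frame'][:,:,::-1]); np.savez('pics/'+fn[:-4],**f); return f
def pts(f,uv,z=None):
    uv=np.array(uv,float).reshape(-1,1,2)
    n=cv2.undistortPoints(uv,f['K'],f['distortion']).reshape(-1,2)
    d=np.c_[n,np.ones(len(n))]; T=f['world_from_camera']
    if z is None:
        D=np.array([f['depth'][int(round(v)),int(round(u))] for u,v in uv[:,0]])
        return (d*D[:,None])@T[:3,:3].T+T[:3,3]
    w=d@T[:3,:3].T; s=(z-T[2,3])/w[:,2]
    return T[:3,3]+w*s[:,None]
E
python3 - <<'E'
from h import *
a=save('top','top0.png');b=save('side','side0.png')
print(r.get_obs()); print(a['world_from_camera'],b['world_from_camera'])
E
```

```text
{'clock': 0.1, 'joints': array([-1.43709288,  0.47775376,  0.02234113,  1.55634221, -0.01152166,
        1.10930767, -0.08305496]), 'qvel': array([ 6.57709044e-04, -2.54591563e-03,  2.28569229e-03, -3.43781383e-03,
        6.46479516e-04,  2.81355287e-06, -1.32856065e-03]), 'tau': array([ 4.76159767e-03, -5.97763145e+01,  1.61341891e+00, -2.81954437e+01,
        1.27798511e-02,  5.02995565e-03,  1.76347368e-05]), 'tcp_pos': array([0.16151285, 0.654874  , 0.2494029 ]), 'orientation': array([-3.78798469e-01, -3.11857049e+00,  2.63913257e-03]), 'contact_force': array([0.94203878, 0.10042329, 1.03724088]), 'moment': array([-0.01205864,  0.00981058, -0.00593481]), 'gripper_force': 0.0, 'grip_width': 0.08568933036423249}
[[-0.02164781 -0.98282067  0.18328913  0.34994656]
 [-0.99951204  0.0254047   0.01817356 -0.08724048]
 [-0.02251776 -0.18280627 -0.98289105  1.23443301]
 [ 0.          0.          0.          1.        ]] [[ 0.91293242 -0.29905123  0.27770985  0.26407416]
 [-0.40773053 -0.69771352  0.58902603 -0.66029178]
 [ 0.01761296 -0.65097174 -0.75889761  0.84388902]
 [ 0.          0.          0.          1.        ]]
```

View pics/top0.png

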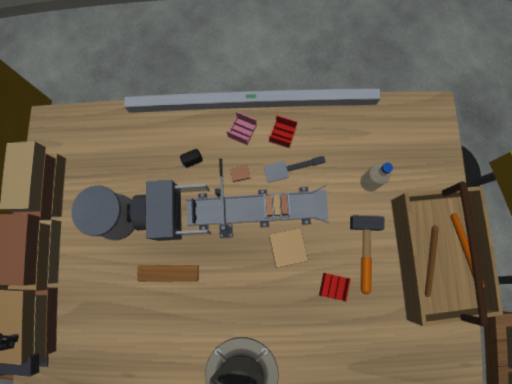

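View pics/side0.png

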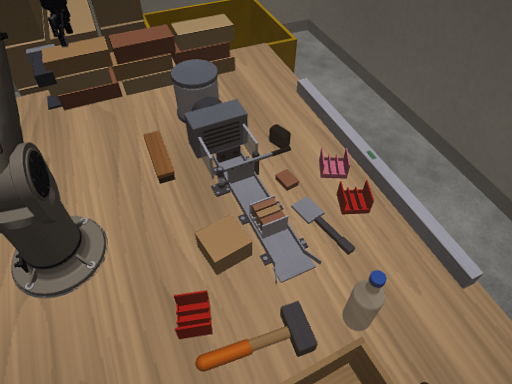

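Candidates for the rack (top view): grey rack with three slips in the chute at (277,205). The look-alikes are pink at (242,128) and red at (283,131) and (335,287). I choose the grey one in the chute, with the gate bar running from (226,231) to (221,160). Next is a close crop to check the choice.

```bash
python3 - <<'E'
import cv2
a=cv2.imread('pics/top0.png')[150:246,176:336]; a=cv2.resize(a,None,fx=5,fy=5,interpolation=cv2.INTER_CUBIC)
cv2.imwrite('pics/topc.png',a)
b=cv2.imread('pics/side0.png')[100:285,185:345]; b=cv2.resize(b,None,fx=3.2,fy=3.2,interpolation=cv2.INTER_CUBIC)
cv2.imwrite('pics/sidec.png',b)
E
```

```text
(no output)
```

View pics/topc.png

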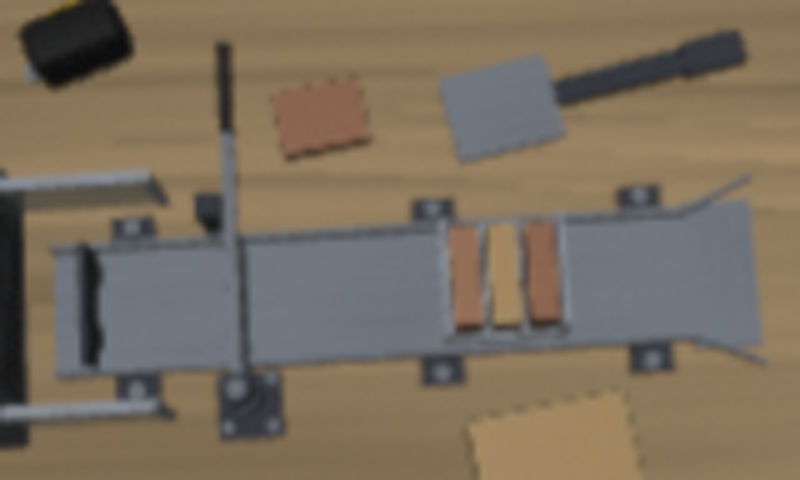

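View pics/sidec.png

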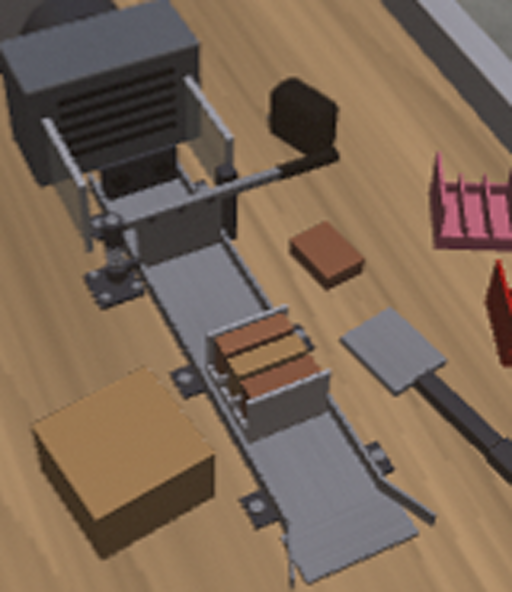

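Crop: the grey rack with its two brown and one tan slip lies in the chute, rear plate at crop (568,275). The gate bar runs from the hinge (237,385) to the grip end (223,42). The half bat's near edge is at crop y≈395–425, and the tape lies beyond the gate at (75,40).

```bash
cat > m.py <<'E'
from h import *
f=dict(np.load('pics/top0.npz'))
c=lambda L:np.array(L,float)/5-0.4+[176,150]
bar=pts(f,c([(237,385),(223,42)]),.082); bar[0]=pts(f,c([(237,385)]),.088)[0]
R=pts(f,c([(60,248),(690,213)]),.022);L=pts(f,c([(60,377),(690,343)]),.022)
fl=pts(f,c([(747,200),(762,345),(53,250),(58,377)]),.006)
rk=pts(f,c([(568,218),(570,332),(441,224),(446,340)]),.064)
hb=pts(f,c([(468,425),(625,392)]),.065)
E
python3 - <<'E'
from m import *
np.set_printoptions(precision=4,suppress=True)
for k in('bar','R','L','fl','rk','hb'): print(k,eval(k)[:,:2].tolist() if 0 else eval(k)[:,:2].round(4).tolist())
m0=(R[0]+L[0])/2;m1=(R[1]+L[1])/2
ex=(m0-m1)[:2];ex/=np.linalg.norm(ex);ey=np.array([-ex[1],ex[0]]);print('ex',ex,np.degrees(np.arctan2(ex[1],ex[0])))
O=bar[0,:2]-66*ey/1000; print('O from hinge',O)
for k in('bar','R','L','fl','rk','hb'): d=eval(k)[:,:2]-O; print(k,(np.c_[d@ex,d@ey]*1000).round(1).tolist())
E
```

```text
bar [[0.4664, 0.0429], [0.6907, 0.0517]]
R [[0.568, 0.1696], [0.581, -0.2537]]
L [[0.4809, 0.1686], [0.4936, -0.2495]]
fl [[0.592, -0.2952], [0.4928, -0.2999], [0.5696, 0.1778], [0.4827, 0.1733]]
rk [[0.5717, -0.169], [0.4977, -0.1676], [0.5699, -0.087], [0.4945, -0.0883]]
hb [[0.4399, -0.1009], [0.4583, -0.201]]
ex [-0.0304  0.9995] 91.7442371769199
O from hinge [0.5324 0.0449]
bar [[-0.0, 66.0], [2.0, -158.4]]
R [[123.5, -39.4], [-300.0, -39.5]]
L [[125.2, 47.6], [-293.1, 47.7]]
fl [[-341.7, -49.3], [-343.4, 50.0], [131.7, -41.3], [129.9, 45.7]]
rk [[-215.0, -32.8], [-211.3, 41.1], [-133.0, -33.5], [-132.0, 41.9]]
hb [[-142.9, 96.8], [-243.5, 81.5]]
```

```bash
cat >> h.py <<'E'
from scipy.spatial.transform import Rotation as Ro
O=np.array([.5294,.0448]); ex=np.array([-.0304,.9995]); ey=np.array([-ex[1],ex[0]])
def toW(c): return O+np.array(c[0])*ex+c[1]*ey
def toC(w): d=np.asarray(w)[:2]-O; return np.array([d@ex,d@ey])
def pose():
    o=r.get_obs(); R=Ro.from_rotvec(o['orientation']).as_matrix()
    return o,R,np.degrees(np.arctan2(R[1,1],R[0,1]))   # yaw: world angle of tool y
def plan(way):
    """way: list of (chute x,y of TCP, z, yaw deg (world angle of tool y) , rows); prints rows in mm/deg"""
    o,R,yaw=pose(); p=o['tcp_pos'].copy(); out=[]
    for cx,cy,z,yw,n in way:
        tgt=np.r_[toW((cx,cy)),z]; p0=p.copy(); y0=yaw
        for i in range(1,n+1):
            d=p0+(tgt-p0)*i/n-p
            a=np.radians(yaw); Y=np.array([np.cos(a),np.sin(a),0]); X=np.array([-np.sin(a),np.cos(a),0])*-1  # tool x = y x z, z down
            X=np.cross(Y,[0,0,-1])
            s=np.round([d@X,d@Y,-d[2]],3); t=round(-((y0+(yw-y0)*i/n)-yaw),1)
            out.append((*s,t)); p=p+s[0]*X+s[1]*Y+np.array([0,0,-s[2]]); yaw-=t
    for q in out: print('%.3f %.3f %.3f %.1f'%q)
def st():
    o,R,yaw=pose(); print('t %.2f'%o['clock'],'chute',(toC(o['tcp_pos'])*1000).round(1),'z %.4f'%o['tcp_pos'][2],'yaw %.1f'%yaw,'w %.4f'%o['grip_width'],'F',o['contact_force'].round(1),'R2',R[:,2].round(3)); 
E
python3 -c "
from h import *
o,R,y=pose(); print(R.round(3)); st(); plan([(.0095,-.1715,.25,-27.3,27)])"
```

```text
[[-0.971  0.239 -0.   ]
 [ 0.239  0.971 -0.002]
 [-0.    -0.002 -1.   ]]
t 0.10 chute [621.  349.2] z 0.2494 yaw 76.1 w 0.0857 F [0.9 0.1 1. ] R2 [-0.    -0.002 -1.   ]
-0.025 -0.017 -0.000 3.8
-0.025 -0.015 -0.000 3.9
-0.027 -0.013 -0.000 3.8
-0.027 -0.011 -0.000 3.8
-0.029 -0.010 -0.000 3.9
-0.028 -0.007 -0.000 3.8
-0.030 -0.006 -0.000 3.8
-0.029 -0.004 -0.000 3.9
-0.030 -0.001 -0.000 3.8
-0.030 -0.000 -0.000 3.8
-0.029 0.002 -0.000 3.8
-0.030 0.004 -0.000 3.9
-0.029 0.006 -0.000 3.8
-0.028 0.009 -0.000 3.8
-0.028 0.010 -0.000 3.9
-0.028 0.011 -0.000 3.8
-0.026 0.014 -0.000 3.8
-0.026 0.015 -0.000 3.9
-0.024 0.017 -0.000 3.8
-0.023 0.019 -0.000 3.8
-0.022 0.020 -0.000 3.9
-0.020 0.022 -0.000 3.8
-0.019 0.023 -0.001 3.8
-0.018 0.024 0.000 3.9
-0.016 0.025 0.000 3.8
-0.014 0.026 0.000 3.8
-0.012 0.027 0.000 3.8
```

Emit:
arm_command(rows=[{"fingers": 0.35, "x": -0.025, "y": -0.017, "az": 3.8}, {"fingers": 0.35, "x": -0.025, "y": -0.015, "az": 3.9}, {"fingers": 0.35, "x": -0.027, "y": -0.013, "az": 3.8}, {"fingers": 0.35, "x": -0.027, "y": -0.011, "az": 3.8}, {"fingers": 0.35, "x": -0.029, "y": -0.01, "az": 3.9}, {"fingers": 0.35, "x": -0.028, "y": -0.007, "az": 3.8}, {"fingers": 0.35, "x": -0.03, "y": -0.006, "az": 3.8}, {"fingers": 0.35, "x": -0.029, "y": -0.004, "az": 3.9}, {"fingers": 0.35, "x": -0.03, "y": -0.001, "az": 3.8}, {"fingers": 0.35, "x": -0.03, "y": 0, "az": 3.8}])

```text
validation failed for argument at $.ro...
```

Emit:
arm_command(rows=[{"fingers": 0.35, "x": -0.029, "y": 0.002, "az": 3.8}, {"fingers": 0.35, "x": -0.03, "y": 0.004, "az": 3.9}, {"fingers": 0.35, "x": -0.029, "y": 0.006, "az": 3.8}, {"fingers": 0.35, "x": -0.028, "y": 0.009, "az": 3.8}, {"fingers": 0.35, "x": -0.028, "y": 0.01, "az": 3.9}, {"fingers": 0.35, "x": -0.028, "y": 0.011, "az": 3.8}, {"fingers": 0.35, "x": -0.026, "y": 0.014, "az": 3.8}, {"fingers": 0.35, "x": -0.026, "y": 0.015, "az": 3.9}, {"fingers": 0.35, "x": -0.024, "y": 0.017, "az": 3.8}, {"fingers": 0.35, "x": -0.023, "y": 0.019, "az": 3.8}])

```text
validation failed for argument at $.ro...
```

Emit:
arm_command(rows=[{"fingers": 0.35, "x": -0.022, "y": 0.02, "az": 3.9}, {"fingers": 0.35, "x": -0.02, "y": 0.022, "az": 3.8}, {"fingers": 0.35, "x": -0.019, "y": 0.023, "az": 3.8}, {"fingers": 0.35, "x": -0.018, "y": 0.024, "az": 3.9}, {"fingers": 0.35, "x": -0.016, "y": 0.025, "az": 3.8}, {"fingers": 0.35, "x": -0.014, "y": 0.026, "az": 3.8}, {"fingers": 0.35, "x": -0.012, "y": 0.027, "az": 3.8}, {"fingers": 0.35}, {"fingers": 0.35}])

```text
validation failed for argument at $.ro...
```

```bash
python3 - <<'E'
from h import *
st()
a=save('side','side1.png'); b=save('wrist','w1.png'); c=save('top','top1.png')
im=np.full((600,800,3),0,np.uint8)
s=a['frame'][30:230,170:380]; im[:400,:420]=cv2.resize(s,None,fx=2,fy=2,interpolation=cv2.INTER_CUBIC)
im[:285,420:800]=cv2.resize(b['frame'],(380,285),interpolation=cv2.INTER_AREA)
t=c['frame'][130:230,180:306]; im[300:600,422:800]=cv2.resize(t,None,fx=3,fy=3,interpolation=cv2.INTER_CUBIC)
cv2.imwrite('pics/m1.png',im[:,:,::-1])
E
```

```text
t 0.10 chute [621.  349.2] z 0.2494 yaw 76.1 w 0.0857 F [0.9 0.1 1. ] R2 [-0.    -0.002 -1.   ]
```

View pics/m1.png

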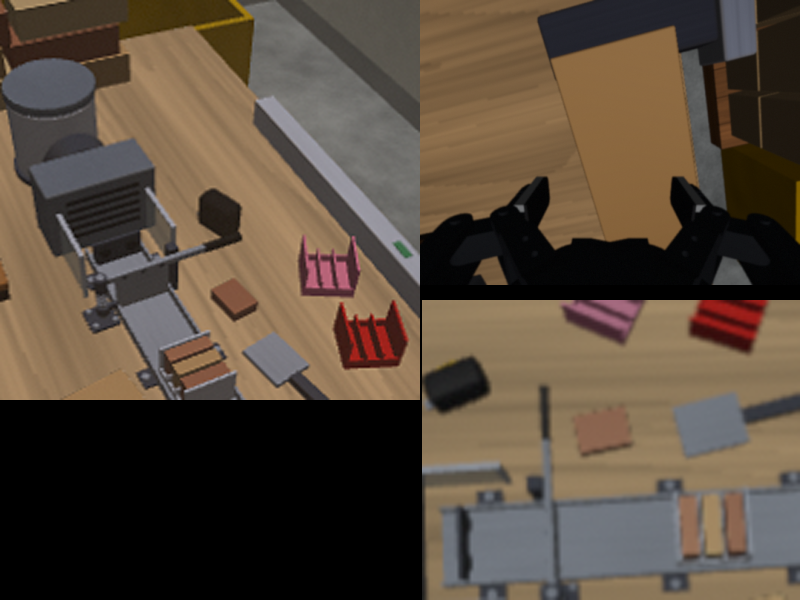

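The moves were refused, so the arm hasn't moved. The picture shows only the gripper at its start pose, with wide outer knuckles on the fingers. Every row probably needs all seven numbers.

Emit:
arm_command(rows=[{"fingers": 0.35, "x": -0.025, "y": -0.017, "z": 0, "ax": 0, "ay": 0, "az": 3.8}, {"fingers": 0.35, "x": -0.025, "y": -0.015, "z": 0, "ax": 0, "ay": 0, "az": 3.9}, {"fingers": 0.35, "x": -0.027, "y": -0.013, "z": 0, "ax": 0, "ay": 0, "az": 3.8}, {"fingers": 0.35, "x": -0.027, "y": -0.011, "z": 0, "ax": 0, "ay": 0, "az": 3.8}, {"fingers": 0.35, "x": -0.029, "y": -0.01, "z": 0, "ax": 0, "ay": 0, "az": 3.9}, {"fingers": 0.35, "x": -0.028, "y": -0.007, "z": 0, "ax": 0, "ay": 0, "az": 3.8}, {"fingers": 0.35, "x": -0.03, "y": -0.006, "z": 0, "ax": 0, "ay": 0, "az": 3.8}, {"fingers": 0.35, "x": -0.029, "y": -0.004, "z": 0, "ax": 0, "ay": 0, "az": 3.9}, {"fingers": 0.35, "x": -0.03, "y": -0.001, "z": 0, "ax": 0, "ay": 0, "az": 3.8}, {"fingers": 0.35, "x": -0.03, "y": 0, "z": 0, "ax": 0, "ay": 0, "az": 3.8}])

```text
clock: 1.08
tcp_pos: [0.3625, 0.4334, 0.2504]
orientation: [-1.385, -2.82, -0.0]
contact_force: [0.3, 0.2, -0.2]
grip_width: 0.0578
gripper_force: 0.0
```

Emit:
arm_command(rows=[{"fingers": 0.35, "x": -0.029, "y": 0.002, "z": 0, "ax": 0, "ay": 0, "az": 3.8}, {"fingers": 0.35, "x": -0.03, "y": 0.004, "z": 0, "ax": 0, "ay": 0, "az": 3.9}, {"fingers": 0.35, "x": -0.029, "y": 0.006, "z": 0, "ax": 0, "ay": 0, "az": 3.8}, {"fingers": 0.35, "x": -0.028, "y": 0.009, "z": 0, "ax": 0, "ay": 0, "az": 3.8}, {"fingers": 0.35, "x": -0.028, "y": 0.01, "z": 0, "ax": 0, "ay": 0, "az": 3.9}, {"fingers": 0.35, "x": -0.028, "y": 0.011, "z": 0, "ax": 0, "ay": 0, "az": 3.8}, {"fingers": 0.35, "x": -0.026, "y": 0.014, "z": 0, "ax": 0, "ay": 0, "az": 3.8}, {"fingers": 0.35, "x": -0.026, "y": 0.015, "z": 0, "ax": 0, "ay": 0, "az": 3.9}, {"fingers": 0.35, "x": -0.024, "y": 0.017, "z": 0, "ax": 0, "ay": 0, "az": 3.8}, {"fingers": 0.35, "x": -0.023, "y": 0.019, "z": 0, "ax": 0, "ay": 0, "az": 3.8}])

```text
clock: 1.92
tcp_pos: [0.5615, 0.2133, 0.2504]
orientation: [-2.233, -2.209, -0.0]
contact_force: [0.4, 0.4, -1.4]
grip_width: 0.0578
gripper_force: 0.0
```

Emit:
arm_command(rows=[{"fingers": 0.35, "x": -0.022, "y": 0.02, "z": 0, "ax": 0, "ay": 0, "az": 3.9}, {"fingers": 0.35, "x": -0.02, "y": 0.022, "z": 0, "ax": 0, "ay": 0, "az": 3.8}, {"fingers": 0.35, "x": -0.019, "y": 0.023, "z": 0, "ax": 0, "ay": 0, "az": 3.8}, {"fingers": 0.35, "x": -0.018, "y": 0.024, "z": 0, "ax": 0, "ay": 0, "az": 3.9}, {"fingers": 0.35, "x": -0.016, "y": 0.025, "z": 0, "ax": 0, "ay": 0, "az": 3.8}, {"fingers": 0.35, "x": -0.014, "y": 0.026, "z": 0, "ax": 0, "ay": 0, "az": 3.8}, {"fingers": 0.35, "x": -0.012, "y": 0.027, "z": 0, "ax": 0, "ay": 0, "az": 3.8}, {"fingers": 0.35, "x": 0, "y": 0, "z": 0, "ax": 0, "ay": 0, "az": 0}, {"fingers": 0.35, "x": 0, "y": 0, "z": 0, "ax": 0, "ay": 0, "az": 0}])

```text
clock: 2.67
tcp_pos: [0.7007, 0.0578, 0.2499]
orientation: [2.684, 1.631, -0.001]
contact_force: [0.2, 1.1, -0.3]
grip_width: 0.0578
gripper_force: 0.0
```

```bash
python3 - <<'E'
from h import *
st()
a=save('side','side1.png'); b=save('wrist','w1.png'); c=save('top','top1.png')
im=np.full((600,800,3),0,np.uint8)
s=a['frame'][0:150,200:340]; im[:450,:420]=cv2.resize(s,None,fx=3,fy=3,interpolation=cv2.INTER_CUBIC)
im[:285,420:800]=cv2.resize(b['frame'],(380,285),interpolation=cv2.INTER_AREA)
t=c['frame'][120:220,170:296]; im[300:600,422:800]=cv2.resize(t,None,fx=3,fy=3,interpolation=cv2.INTER_CUBIC)
cv2.imwrite('pics/m2.png',im[:,:,::-1])
# depth cloud of side view near gripper: low points
for n,f in(('side',a),('top',c)):
    v,u=np.nonzero(f['depth']>0); 
    P=pts(f,np.c_[u,v]); d=P[:,:2]-O; C=np.c_[d@ex,d@ey,P[:,2]]*1000
    o=r.get_obs(); t=toC(o['tcp_pos'])*1000
    m=(np.hypot(C[:,0]-t[0],C[:,1]-t[1])<90)&(C[:,2]>150)
    Q=C[m]; print(n,m.sum(), Q[:,2].min() if m.sum() else None)
    for zl in range(210,300,8):
        q=Q[(Q[:,2]>=zl)&(Q[:,2]<zl+8)]
        if len(q):
            yw=np.radians(-27.3-91.74); e=np.array([np.cos(yw),np.sin(yw)]); q2=q[:,:2]-t
            s=q2@e; print(zl,len(q),'tool y: ',s.min().round(),s.max().round(), 'inner', s[s<0].max().round() if (s<0).any() else None, s[s>0].min().round() if (s>0).any() else None)
E
```

```text
t 2.67 chute [   7.8 -171.7] z 0.2499 yaw -27.4 w 0.0578 F [ 0.2  1.1 -0.3] R2 [-0.    -0.001 -1.   ]
side 3355 236.27476988558715
234 8 tool y:  -30.0 37.0 inner -27.0 32.0
242 20 tool y:  -39.0 44.0 inner -27.0 33.0
250 30 tool y:  -39.0 46.0 inner -26.0 32.0
258 33 tool y:  -39.0 46.0 inner -26.0 32.0
266 23 tool y:  -37.0 44.0 inner -26.0 33.0
274 38 tool y:  -53.0 61.0 inner -27.0 35.0
282 86 tool y:  -56.0 63.0 inner -23.0 31.0
290 76 tool y:  -59.0 65.0 inner -21.0 29.0
298 89 tool y:  -59.0 66.0 inner -3.0 2.0
top 3362 234.01203351551226
234 4 tool y:  -35.0 33.0 inner -35.0 29.0
242 10 tool y:  -39.0 42.0 inner -30.0 29.0
250 8 tool y:  -43.0 33.0 inner -31.0 29.0
258 7 tool y:  -40.0 33.0 inner -29.0 30.0
266 5 tool y:  -43.0 36.0 inner -33.0 28.0
274 8 tool y:  -45.0 41.0 inner -31.0 36.0
282 44 tool y:  -60.0 56.0 inner -30.0 42.0
290 20 tool y:  -62.0 59.0 inner -37.0 50.0
298 29 tool y:  -63.0 61.0 inner -20.0 51.0
```

View pics/m2.png

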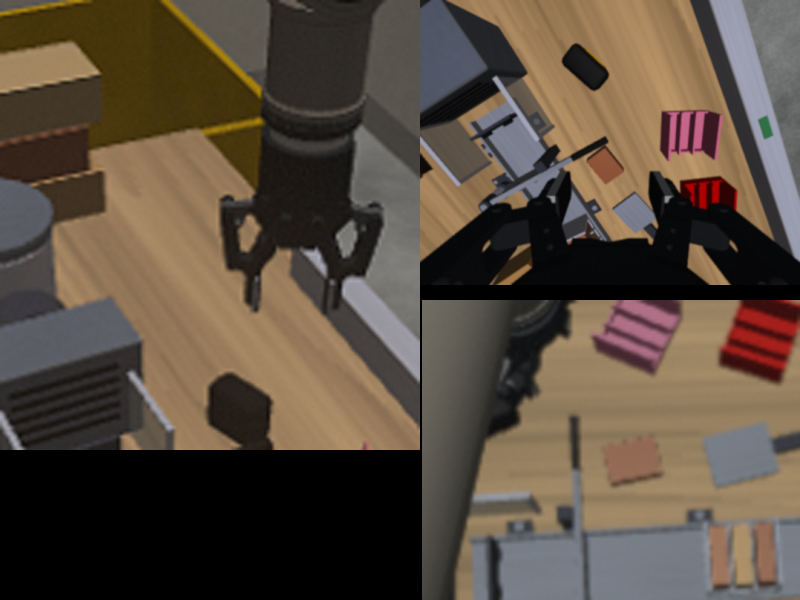

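The side view shows the fingertips at crop (255,308) and (330,312), about 15 mm ahead of the TCP. The outer knuckles flare from 40 mm above the tips. The gate and rack haven't moved. Next I lower beside the grip on the bay side.

Emit:
arm_command(rows=[{"fingers": 0.35, "x": 0, "y": 0, "z": 0.02, "ax": 0, "ay": 0, "az": 0}, {"fingers": 0.35, "x": 0, "y": 0, "z": 0.03, "ax": 0, "ay": 0, "az": 0}, {"fingers": 0.35, "x": 0, "y": 0, "z": 0.03, "ax": 0, "ay": 0, "az": 0}, {"fingers": 0.35, "x": 0, "y": 0, "z": 0.03, "ax": 0, "ay": 0, "az": 0}, {"fingers": 0.35, "x": 0, "y": 0, "z": 0.024, "ax": 0, "ay": 0, "az": 0}, {"fingers": 0.35, "x": 0, "y": 0, "z": 0.02, "ax": 0, "ay": 0, "az": 0}, {"fingers": 0.35, "x": 0, "y": 0, "z": 0.01, "ax": 0, "ay": 0, "az": 0}, {"fingers": 0.35, "x": 0, "y": 0, "z": 0, "ax": 0, "ay": 0, "az": 0}])

```text
clock: 3.48
tcp_pos: [0.6982, 0.0617, 0.0838]
orientation: [-2.678, -1.637, 0.006]
contact_force: [0.4, 0.3, 0.5]
grip_width: 0.0574
gripper_force: 0.0
```

```bash
cat > arc.py <<'E'
from h import *
u=np.array([.485,.875]);v=np.array([.875,-.485])
def tcp(th,rr,hy=.064):
    n=np.array([-np.cos(th),np.sin(th)]); h=.0065*abs(u@n)+.011*abs(v@n)
    return np.array([0,hy])+rr*np.array([-np.sin(th),-np.cos(th)])-n*(.004+h)-.036*u
E
python3 - <<'E'
from arc import *
st()
N=40
W=[]
for i in range(1,N+1):
    s=(1-np.cos(np.pi*i/N))/2; W.append((*tcp(-.04+1.67*s,.204-.008*s),.086,-27.4,1))
plan(W); print(tcp(1.63,.196)*1000)
b=save('wrist','w2.png'); c=save('top','t2.png'); a=save('side','s2.png')
im=np.zeros((600,800,3),np.uint8)
im[:300,:400]=cv2.resize(b['frame'],(400,300),interpolation=cv2.INTER_AREA)
im[:300,400:]=cv2.resize(c['frame'][130:230,180:313],(400,300),interpolation=cv2.INTER_CUBIC)
im[300:,:400]=cv2.resize(a['frame'][90:210,190:350],(400,300),interpolation=cv2.INTER_CUBIC)
cv2.imwrite('pics/m3.png',im[:,:,::-1])
E
```

```text
t 3.48 chute [  11.7 -169.2] z 0.0838 yaw -27.1 w 0.0574 F [0.4 0.3 0.5] R2 [-0.005  0.    -1.   ]
-0.003 0.004 -0.002 0.3
-0.002 0.000 -0.000 -0.0
-0.002 0.002 -0.000 -0.0
-0.003 0.002 -0.000 -0.0
-0.004 0.002 -0.000 -0.0
-0.005 0.003 -0.000 -0.0
-0.006 0.003 -0.000 -0.0
-0.006 0.004 -0.000 -0.0
-0.008 0.003 -0.000 -0.0
-0.008 0.004 -0.000 -0.0
-0.010 0.003 -0.000 -0.0
-0.010 0.003 -0.000 -0.0
-0.011 0.002 -0.000 -0.0
-0.012 0.003 -0.000 -0.0
-0.012 0.001 -0.000 -0.0
-0.012 0.001 -0.000 -0.0
-0.013 -0.000 -0.000 -0.0
-0.012 -0.001 -0.000 -0.0
-0.013 -0.002 -0.000 -0.0
-0.012 -0.002 -0.000 -0.0
-0.013 -0.004 -0.000 -0.0
-0.012 -0.004 -0.000 -0.0
-0.012 -0.005 -0.000 -0.0
-0.011 -0.005 -0.000 -0.0
-0.011 -0.006 -0.000 -0.0
-0.010 -0.007 -0.000 -0.0
-0.009 -0.006 -0.000 -0.0
-0.009 -0.007 -0.000 -0.0
-0.007 -0.008 -0.000 -0.0
-0.007 -0.006 -0.000 -0.0
-0.006 -0.007 -0.000 -0.0
-0.005 -0.007 -0.000 -0.0
-0.005 -0.005 -0.000 -0.0
-0.003 -0.006 -0.000 -0.0
-0.003 -0.004 -0.000 -0.0
-0.003 -0.004 -0.000 -0.0
-0.002 -0.003 -0.000 -0.0
-0.001 -0.003 -0.000 -0.0
-0.001 -0.001 -0.000 -0.0
0.000 -0.001 -0.000 -0.0
[-213.98166793   29.50254102]
```

View pics/m3.png

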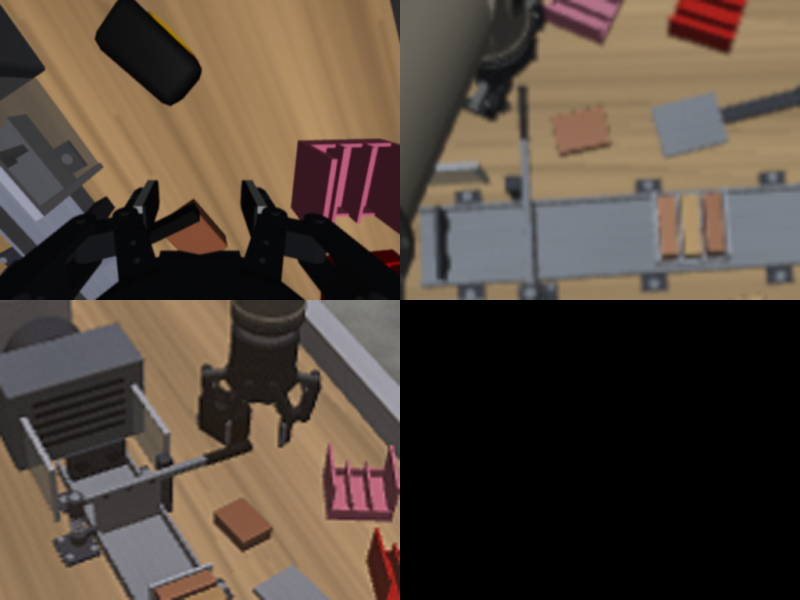

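The wrist view shows the left finger (B) at (145,185), on the bay side of the grip, whose end is at (200,210). That's where I want it, so I start the swing.

Emit:
arm_command(rows=[{"fingers": 0.35, "x": -0.003, "y": 0.004, "z": -0.002, "ax": 0, "ay": 0, "az": 0.3}, {"fingers": 0.35, "x": -0.002, "y": 0, "z": 0, "ax": 0, "ay": 0, "az": 0}, {"fingers": 0.35, "x": -0.002, "y": 0.002, "z": 0, "ax": 0, "ay": 0, "az": 0}, {"fingers": 0.35, "x": -0.003, "y": 0.002, "z": 0, "ax": 0, "ay": 0, "az": 0}, {"fingers": 0.35, "x": -0.004, "y": 0.002, "z": 0, "ax": 0, "ay": 0, "az": 0}, {"fingers": 0.35, "x": -0.005, "y": 0.003, "z": 0, "ax": 0, "ay": 0, "az": 0}, {"fingers": 0.35, "x": -0.006, "y": 0.003, "z": 0, "ax": 0, "ay": 0, "az": 0}, {"fingers": 0.35, "x": -0.006, "y": 0.004, "z": 0, "ax": 0, "ay": 0, "az": 0}, {"fingers": 0.35, "x": -0.008, "y": 0.003, "z": 0, "ax": 0, "ay": 0, "az": 0}, {"fingers": 0.35, "x": -0.008, "y": 0.004, "z": 0, "ax": 0, "ay": 0, "az": 0}])

```text
clock: 4.47
tcp_pos: [0.7023, 0.0048, 0.0882]
orientation: [-2.687, -1.628, 0.0]
contact_force: [-0.3, 0.1, -0.3]
grip_width: 0.0577
gripper_force: 0.1
```

```bash
python3 - <<'E'
from arc import *
st()
N=40
for i in (9,10,11): 
    s=(1-np.cos(np.pi*i/N))/2; print(-.04+1.67*s,tcp(-.04+1.67*s,.204-.008*s)*1000)
E
```

```text
t 4.47 chute [ -45.2 -171.6] z 0.0882 yaw -27.6 w 0.0577 F [-0.3  0.1 -0.3] R2 [-0. -0. -1.]
0.16006101872397416 [ -33.47411847 -170.58524346]
0.20456583770923276 [ -42.56628909 -169.43885546]
0.25271087964429656 [ -52.34912205 -167.73428239]
```

```bash
python3 - <<'E'
from arc import *
N=40;W=[]
for i in range(11,41):
    s=(1-np.cos(np.pi*i/N))/2; W.append((*tcp(-.04+1.67*s,.204-.008*s),.086,-27.4,1))
plan(W)
c=save('top','t3.png')
# gate angle: dark/grey bar points at height 70..84 in the top depth
E
```

```text
-0.008 0.000 0.002 -0.2
-0.010 0.003 0.000 0.0
-0.011 0.003 0.000 0.0
-0.012 0.002 0.000 0.0
-0.012 0.001 0.000 0.0
-0.013 0.001 0.000 0.0
-0.012 -0.000 0.000 0.0
-0.013 -0.001 0.000 0.0
-0.012 -0.002 0.000 0.0
-0.013 -0.002 0.000 0.0
-0.012 -0.004 0.000 0.0
-0.013 -0.004 0.000 0.0
-0.011 -0.005 0.000 0.0
-0.012 -0.005 0.000 0.0
-0.010 -0.006 0.000 0.0
-0.010 -0.007 0.000 0.0
-0.010 -0.006 0.000 0.0
-0.008 -0.007 0.000 0.0
-0.008 -0.007 0.000 0.0
-0.006 -0.007 0.000 0.0
-0.006 -0.007 0.000 0.0
-0.006 -0.007 0.000 0.0
-0.004 -0.005 0.000 0.0
-0.004 -0.006 0.000 0.0
-0.003 -0.004 0.000 0.0
-0.002 -0.004 0.000 0.0
-0.002 -0.003 0.000 0.0
-0.001 -0.003 0.000 0.0
-0.001 -0.001 0.000 0.0
-0.000 -0.001 0.000 0.0
```

Emit:
arm_command(rows=[{"fingers": 0.35, "x": -0.008, "y": 0, "z": 0.002, "ax": 0, "ay": 0, "az": -0.2}, {"fingers": 0.35, "x": -0.01, "y": 0.003, "z": 0, "ax": 0, "ay": 0, "az": 0}, {"fingers": 0.35, "x": -0.011, "y": 0.003, "z": 0, "ax": 0, "ay": 0, "az": 0}, {"fingers": 0.35, "x": -0.012, "y": 0.002, "z": 0, "ax": 0, "ay": 0, "az": 0}, {"fingers": 0.35, "x": -0.012, "y": 0.001, "z": 0, "ax": 0, "ay": 0, "az": 0}, {"fingers": 0.35, "x": -0.013, "y": 0.001, "z": 0, "ax": 0, "ay": 0, "az": 0}, {"fingers": 0.35, "x": -0.012, "y": 0, "z": 0, "ax": 0, "ay": 0, "az": 0}, {"fingers": 0.35, "x": -0.013, "y": -0.001, "z": 0, "ax": 0, "ay": 0, "az": 0}, {"fingers": 0.35, "x": -0.012, "y": -0.002, "z": 0, "ax": 0, "ay": 0, "az": 0}, {"fingers": 0.35, "x": -0.013, "y": -0.002, "z": 0, "ax": 0, "ay": 0, "az": 0}])

```text
clock: 5.35
tcp_pos: [0.6528, -0.1003, 0.0863]
orientation: [-2.683, -1.633, -0.0]
contact_force: [1.4, 0.1, -0.8]
grip_width: 0.0578
gripper_force: 0.2
```

```bash
python3 - <<'E'
from arc import *
st(); N=40
for i in (20,21): 
    s=(1-np.cos(np.pi*i/N))/2; print(-.04+1.67*s,tcp(-.04+1.67*s,.204-.008*s)*1000)
b=save('wrist','w3.png'); c=save('top','t4.png'); a=save('side','s4.png')
im=np.zeros((600,800,3),np.uint8)
im[:300,:400]=cv2.resize(b['frame'],(400,300),interpolation=cv2.INTER_AREA)
im[:300,400:]=cv2.resize(c['frame'][150:250,190:323],(400,300),interpolation=cv2.INTER_CUBIC)
im[300:,:400]=cv2.resize(a['frame'][110:260,190:390],(400,300),interpolation=cv2.INTER_CUBIC)
cv2.imwrite('pics/m4.png',im[:,:,::-1])
E
```

```text
t 5.35 chute [-148.7 -118.9] z 0.0863 yaw -27.4 w 0.0578 F [ 1.4  0.1 -0.8] R2 [-0.  0. -1.]
0.7949999999999998 [-148.74724218 -119.26514065]
0.8605133449327503 [-158.04827221 -110.2736377 ]
```

View pics/m4.png

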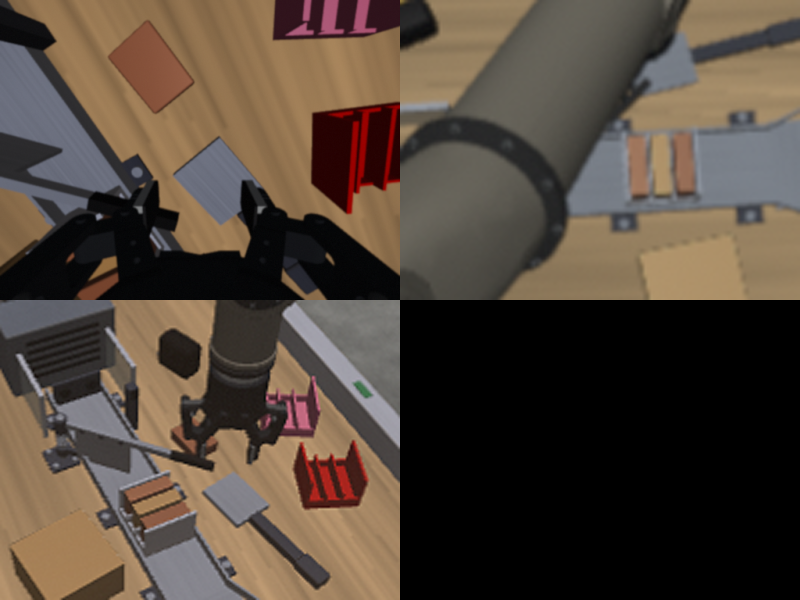

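The side view shows the gate about 45° open, with finger B at (200,455) holding the grip and the rack untouched at (155,510). I continue the arc.

Emit:
arm_command(rows=[{"fingers": 0.35, "x": -0.012, "y": -0.004, "z": 0, "ax": 0, "ay": 0, "az": 0}, {"fingers": 0.35, "x": -0.013, "y": -0.004, "z": 0, "ax": 0, "ay": 0, "az": 0}, {"fingers": 0.35, "x": -0.011, "y": -0.005, "z": 0, "ax": 0, "ay": 0, "az": 0}, {"fingers": 0.35, "x": -0.012, "y": -0.005, "z": 0, "ax": 0, "ay": 0, "az": 0}, {"fingers": 0.35, "x": -0.01, "y": -0.006, "z": 0, "ax": 0, "ay": 0, "az": 0}, {"fingers": 0.35, "x": -0.01, "y": -0.007, "z": 0, "ax": 0, "ay": 0, "az": 0}, {"fingers": 0.35, "x": -0.01, "y": -0.006, "z": 0, "ax": 0, "ay": 0, "az": 0}, {"fingers": 0.35, "x": -0.008, "y": -0.007, "z": 0, "ax": 0, "ay": 0, "az": 0}, {"fingers": 0.35, "x": -0.008, "y": -0.007, "z": 0, "ax": 0, "ay": 0, "az": 0}, {"fingers": 0.35, "x": -0.006, "y": -0.007, "z": 0, "ax": 0, "ay": 0, "az": 0}])

```text
clock: 6.33
tcp_pos: [0.555, -0.1622, 0.0864]
orientation: [2.684, 1.633, -0.0]
contact_force: [0.8, -0.7, 0.3]
grip_width: 0.0579
gripper_force: 0.2
```

Emit:
arm_command(rows=[{"fingers": 0.35, "x": -0.006, "y": -0.007, "z": 0, "ax": 0, "ay": 0, "az": 0}, {"fingers": 0.35, "x": -0.006, "y": -0.007, "z": 0, "ax": 0, "ay": 0, "az": 0}, {"fingers": 0.35, "x": -0.004, "y": -0.005, "z": 0, "ax": 0, "ay": 0, "az": 0}, {"fingers": 0.35, "x": -0.004, "y": -0.006, "z": 0, "ax": 0, "ay": 0, "az": 0}, {"fingers": 0.35, "x": -0.003, "y": -0.004, "z": 0, "ax": 0, "ay": 0, "az": 0}, {"fingers": 0.35, "x": -0.002, "y": -0.004, "z": 0, "ax": 0, "ay": 0, "az": 0}, {"fingers": 0.35, "x": -0.002, "y": -0.003, "z": 0, "ax": 0, "ay": 0, "az": 0}, {"fingers": 0.35, "x": -0.001, "y": -0.003, "z": 0, "ax": 0, "ay": 0, "az": 0}, {"fingers": 0.35, "x": -0.001, "y": -0.001, "z": 0, "ax": 0, "ay": 0, "az": 0}, {"fingers": 0.35, "x": 0, "y": 0, "z": 0, "ax": 0, "ay": 0, "az": 0}])

```text
clock: 7.17
tcp_pos: [0.5071, -0.1689, 0.0863]
orientation: [-2.684, -1.633, 0.0]
contact_force: [-0.3, 0.8, 0.7]
grip_width: 0.0578
gripper_force: 0.2
```

```bash
python3 - <<'E'
from arc import *
st(); print(tcp(1.63,.196)*1000)
b=save('wrist','w5.png'); c=save('top','t5.png'); a=save('side','s5.png')
im=np.zeros((600,800,3),np.uint8)
im[:300,:400]=cv2.resize(b['frame'],(400,300),interpolation=cv2.INTER_AREA)
im[:300,400:]=cv2.resize(c['frame'][150:250,210:343],(400,300),interpolation=cv2.INTER_CUBIC)
im[300:,:]=cv2.resize(a['frame'][160:280,190:350],(800,600),interpolation=cv2.INTER_CUBIC)[150:450]
cv2.imwrite('pics/m5.png',im[:,:,::-1])
E
```

```text
t 7.17 chute [-212.9   28.8] z 0.0863 yaw -27.4 w 0.0578 F [-0.3  0.8  0.7] R2 [-0.  0. -1.]
[-213.98166793   29.50254102]
```

View pics/m5.png

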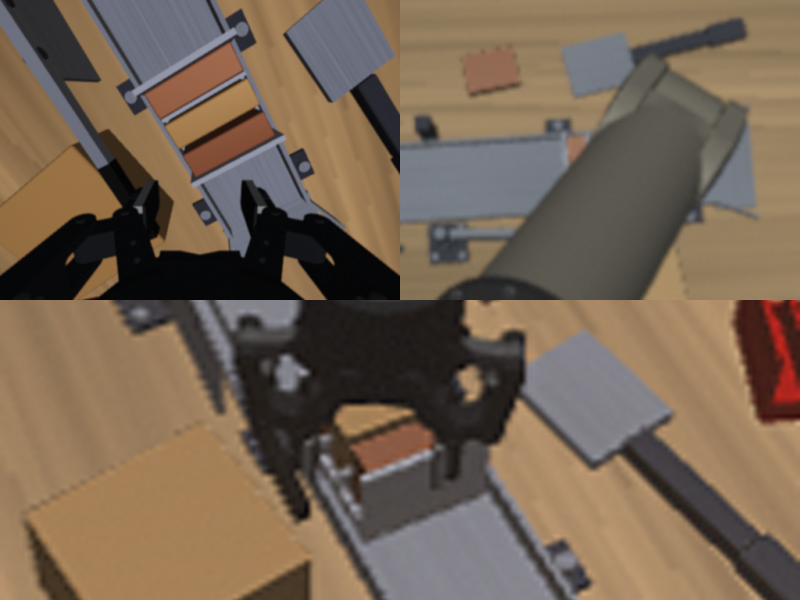

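Wrist view: the gate bar lies along the chute's left side, held by finger B at (140,200). Finger A at (248,195) is just behind the rack's rear plate, which runs from (195,180) to (283,137). I measure the rear plate and the bar before lowering.

```bash
python3 - <<'E'
from h import *
f=dict(np.load('pics/w5.npz'))
k=1.28
def C(uv,z): return np.array([toC(p)*1000 for p in pts(f,np.array(uv,float)*k,z)]).round(1).tolist()
print('rear top',C([(195,182),(284,138)],.064),'front',C([(130,97),(240,27)],.064))
print('bar right edge',C([(42,20),(107,160)],.082))
print('halfbat',C([(78,145)],.065),'tips',C([(148,183),(246,183)],.071))
# top rgb search: depth of the bar heights
for n in('w5','s5'):
    g=dict(np.load('pics/%s.npz'%n)); v,u=np.nonzero(g['depth']>0); P=pts(g,np.c_[u,v]); d=P[:,:2]-O; c=np.c_[d@ex,d@ey,P[:,2]]*1000
    m=(abs(c[:,2]-62.5)<3)&(abs(c[:,1])<45)&(c[:,0]>-260)&(c[:,0]<-100); q=c[m]; print(n,len(q),np.percentile(q[:,0],[1,5,95,99]).round(1),np.percentile(q[:,1],[1,99]).round(1)) if m.sum() else 0
    m=(abs(c[:,2]-80)<5)&(c[:,1]>45)&(c[:,1]<110)&(c[:,0]>-150)&(c[:,0]<-30); q=c[m]
    if len(q)>20: print('bar fit',np.polyfit(q[:,0],q[:,1],1),len(q))
E
```

```text
rear top [[-207.1, 29.4], [-208.2, -40.6]] front [[-133.6, 36.8], [-131.8, -44.2]]
bar right edge [[-80.8, 49.6], [-160.3, 65.6]]
halfbat [[-143.0, 86.2]] tips [[-189.0, 56.8], [-222.4, -3.1]]
w5 16350 [-209.3 -206.5 -132.5 -130.6] [-37.4  28.6]
bar fit [-5.27473451e-02  6.10396896e+01] 5306
s5 192 [-212.1 -210.9 -168.  -162.6] [-14.  33.]
bar fit [-6.12766327e-02  6.31207853e+01] 114
```

Emit:
arm_command(rows=[{"fingers": 0.35, "x": 0, "y": 0, "z": 0.005, "ax": 0, "ay": 0, "az": 0}, {"fingers": 0.35, "x": 0, "y": 0, "z": 0.006, "ax": 0, "ay": 0, "az": 0}, {"fingers": 0.35, "x": 0, "y": 0, "z": 0.006, "ax": 0, "ay": 0, "az": 0}, {"fingers": 0.35, "x": 0, "y": 0, "z": 0.005, "ax": 0, "ay": 0, "az": 0}, {"fingers": 0.35, "x": 0, "y": 0, "z": 0.003, "ax": 0, "ay": 0, "az": 0}, {"fingers": 0.35, "x": 0, "y": 0, "z": 0, "ax": 0, "ay": 0, "az": 0}])

```text
clock: 7.82
tcp_pos: [0.5067, -0.1689, 0.0603]
orientation: [-2.683, -1.633, 0.002]
contact_force: [0.8, 0.8, -0.1]
grip_width: 0.0573
gripper_force: 0.2
```

```bash
cat > push.py <<'E'
from h import *
def way(rear,th=1.60):
    ph=np.radians(np.interp(rear,[-215,-205,-150,-20,20],[29,29,0,-46,-46]))
    xa=rear/1000-(.0065*abs(np.sin(ph))+.011*abs(np.cos(ph)))
    xb=xa+.072*np.sin(ph)
    th=np.interp(rear,[-215,-150,20],[1.63,1.61,1.58])
    yf=.0645+np.tan(th-np.pi/2)*-xb-.004
    yb=yf-.0065*abs(np.cos(ph))-.011*abs(np.sin(ph))
    ya=yb-.072*np.cos(ph)
    return xa+.036*np.sin(ph),ya+.036*np.cos(ph),.061,-27.4+29-np.degrees(ph),ya
E
python3 - <<'E'
from push import *
st()
R=np.r_[np.arange(-215,-203,2),np.arange(-202,-190,3),np.arange(-187,-5,6)]
W=[way(x) for x in R]; print([round(w[4]*1000) for w in W],len(W))
plan([(*w[:4],1) for w in W])
E
```

```text
t 7.82 chute [-212.9   29.2] z 0.0603 yaw -27.4 w 0.0573 F [ 0.8  0.8 -0.1] R2 [-0.002  0.    -1.   ]
[-2, -2, -3, -3, -3, -3, -4, -5, -6, -7, -8, -9, -10, -11, -12, -12, -12, -12, -13, -13, -14, -14, -14, -14, -14, -13, -13, -13, -12, -11, -10, -10, -9, -7, -6, -5, -3, -2, -1, -1, -1] 41
0.002 -0.001 -0.001 0.0
0.002 -0.001 0.000 0.0
0.002 -0.001 0.000 0.0
0.002 -0.001 0.000 0.0
0.002 -0.000 0.000 0.0
0.001 -0.001 0.000 0.0
0.003 -0.001 0.000 -1.5
0.002 -0.000 0.000 -1.6
0.002 -0.001 0.000 -1.6
0.002 -0.000 0.000 -1.6
0.004 -0.001 0.000 -3.1
0.004 -0.001 0.000 -3.2
0.005 -0.001 0.000 -3.2
0.004 -0.001 0.000 -3.1
0.004 -0.000 0.000 -3.2
0.004 -0.001 0.000 -3.2
0.005 -0.000 0.000 -3.1
0.004 0.000 0.000 -2.3
0.005 0.001 0.000 -2.2
0.004 0.001 0.000 -2.1
0.004 0.001 0.000 -2.1
0.005 0.001 0.000 -2.1
0.004 0.001 0.000 -2.1
0.005 0.001 0.000 -2.2
0.004 0.001 0.000 -2.1
0.004 0.002 0.000 -2.1
0.005 0.002 0.000 -2.1
0.004 0.001 0.000 -2.2
0.005 0.002 0.000 -2.1
0.004 0.002 0.000 -2.1
0.004 0.002 0.000 -2.1
0.005 0.002 0.000 -2.2
0.004 0.002 0.000 -2.1
0.004 0.003 0.000 -2.1
0.005 0.002 0.000 -2.1
0.004 0.003 0.000 -2.1
0.004 0.003 0.000 -2.2
0.004 0.003 0.000 -2.1
0.005 0.003 0.000 -1.8
0.004 0.005 0.000 0.0
0.004 0.004 0.000 0.0
```

Emit:
arm_command(rows=[{"fingers": 0.35, "x": 0.002, "y": -0.001, "z": 0, "ax": 0, "ay": 0, "az": 0}, {"fingers": 0.35, "x": 0.002, "y": -0.001, "z": 0, "ax": 0, "ay": 0, "az": 0}, {"fingers": 0.35, "x": 0.002, "y": -0.001, "z": 0, "ax": 0, "ay": 0, "az": 0}, {"fingers": 0.35, "x": 0.002, "y": -0.001, "z": 0, "ax": 0, "ay": 0, "az": 0}, {"fingers": 0.35, "x": 0.002, "y": 0, "z": 0, "ax": 0, "ay": 0, "az": 0}, {"fingers": 0.35, "x": 0.001, "y": -0.001, "z": 0, "ax": 0, "ay": 0, "az": 0}, {"fingers": 0.35, "x": 0.003, "y": -0.001, "z": 0, "ax": 0, "ay": 0, "az": -1.5}, {"fingers": 0.35, "x": 0.002, "y": 0, "z": 0, "ax": 0, "ay": 0, "az": -1.6}, {"fingers": 0.35, "x": 0.002, "y": -0.001, "z": 0, "ax": 0, "ay": 0, "az": -1.6}, {"fingers": 0.35, "x": 0.002, "y": 0, "z": 0, "ax": 0, "ay": 0, "az": -1.6}])

```text
clock: 8.65
tcp_pos: [0.5094, -0.1481, 0.0613]
orientation: [-2.588, -1.781, 0.001]
contact_force: [-1.9, -3.8, 1.5]
grip_width: 0.0577
gripper_force: 2.1
```

Emit:
arm_command(rows=[{"fingers": 0.35, "x": 0.004, "y": -0.001, "z": 0, "ax": 0, "ay": 0, "az": -3.1}, {"fingers": 0.35, "x": 0.004, "y": -0.001, "z": 0, "ax": 0, "ay": 0, "az": -3.2}, {"fingers": 0.35, "x": 0.005, "y": -0.001, "z": 0, "ax": 0, "ay": 0, "az": -3.2}, {"fingers": 0.35, "x": 0.004, "y": -0.001, "z": 0, "ax": 0, "ay": 0, "az": -3.1}, {"fingers": 0.35, "x": 0.004, "y": 0, "z": 0, "ax": 0, "ay": 0, "az": -3.2}, {"fingers": 0.35, "x": 0.004, "y": -0.001, "z": 0, "ax": 0, "ay": 0, "az": -3.2}, {"fingers": 0.35, "x": 0.005, "y": 0, "z": 0, "ax": 0, "ay": 0, "az": -3.1}])

```text
clock: 9.23
tcp_pos: [0.5107, -0.1172, 0.0612]
orientation: [-2.196, -2.246, 0.0]
contact_force: [0.5, -2.3, -1.7]
grip_width: 0.0578
gripper_force: 1.4
```

```bash
cat > look.py <<'E'
from push import *
st()
b=save('wrist','w6.png'); a=save('side','s6.png')
im=np.zeros((300,800,3),np.uint8)
im[:,:400]=cv2.resize(b['frame'],(400,300),interpolation=cv2.INTER_AREA)
im[:,400:]=cv2.resize(a['frame'][120:270,180:380],(400,300),interpolation=cv2.INTER_CUBIC)
cv2.imwrite('pics/m6.png',im[:,:,::-1])
v,u=np.nonzero(b['depth']>0); P=pts(b,np.c_[u,v]); d=P[:,:2]-O; c=np.c_[d@ex,d@ey,P[:,2]]*1000
m=(abs(c[:,2]-62.5)<3)&(abs(c[:,1])<30)&(c[:,0]>-230)&(c[:,0]<80); q=c[m]; print('rack x',np.percentile(q[:,0],[1,5,95,99]).round(1)) if m.sum() else 0
m=(abs(c[:,2]-80)<5)&(c[:,1]>45)&(c[:,1]<110)&(c[:,0]>-120)&(c[:,0]<-20); q=c[m]
if len(q)>20: print('bar fit',np.polyfit(q[:,0],q[:,1],1),len(q))
E
python3 look.py; python3 -c "
from push import *
print(np.array(way(-169))*1000)
plan([(*way(x)[:4],1) for x in np.arange(-163,-5,6)])"
```

```text
t 9.23 chute [-161.4   23.6] z 0.0612 yaw 1.3 w 0.0578 F [ 0.5 -2.3 -1.7] R2 [-0.  0. -1.]
rack x [-149.9 -146.5  -72.5  -70.5]
bar fit [-4.40905182e-02  6.25156502e+01] 5881
[ -174.70043852    24.32768073    61.         -8418.18181818
   -11.12341285]
-0.010 -0.001 0.000 6.5
0.004 -0.000 0.000 -3.2
0.004 -0.001 0.000 -3.1
0.005 0.001 0.000 -2.3
0.004 0.001 0.000 -2.2
0.005 0.000 0.000 -2.1
0.004 0.001 0.000 -2.1
0.005 0.001 0.000 -2.1
0.004 0.001 0.000 -2.1
0.004 0.002 0.000 -2.2
0.005 0.001 0.000 -2.1
0.004 0.002 0.000 -2.1
0.004 0.001 0.000 -2.1
0.005 0.002 0.000 -2.2
0.004 0.002 0.000 -2.1
0.005 0.002 0.000 -2.1
0.004 0.002 0.000 -2.1
0.004 0.002 0.000 -2.2
0.005 0.002 0.000 -2.1
0.004 0.002 0.000 -2.1
0.004 0.003 0.000 -2.1
0.005 0.003 0.000 -2.1
0.004 0.002 0.000 -2.2
0.004 0.003 0.000 -2.1
0.004 0.004 0.000 -1.8
0.004 0.004 0.000 0.0
0.004 0.005 0.000 0.0
```

View pics/m6.png

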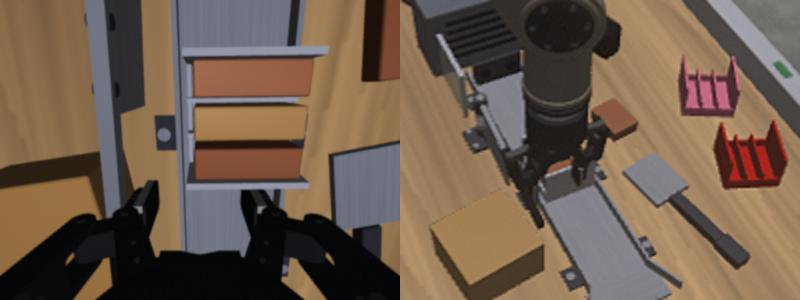

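The rack is being pushed squarely, with its rear at about −149 mm. Finger B (140,195) holds the gate at about 1.61 rad and finger A (255,200) is on the rear plate. I continue with the turn to trail finger B; the ten views are used, so from here I check by numbers only.

Emit:
arm_command(rows=[{"fingers": 0.35, "x": 0.004, "y": 0, "z": 0, "ax": 0, "ay": 0, "az": -2.3}, {"fingers": 0.35, "x": 0.005, "y": 0.001, "z": 0, "ax": 0, "ay": 0, "az": -2.2}, {"fingers": 0.35, "x": 0.004, "y": 0.001, "z": 0, "ax": 0, "ay": 0, "az": -2.1}, {"fingers": 0.35, "x": 0.004, "y": 0.001, "z": 0, "ax": 0, "ay": 0, "az": -2.1}, {"fingers": 0.35, "x": 0.005, "y": 0.001, "z": 0, "ax": 0, "ay": 0, "az": -2.1}, {"fingers": 0.35, "x": 0.004, "y": 0.001, "z": 0, "ax": 0, "ay": 0, "az": -2.1}, {"fingers": 0.35, "x": 0.005, "y": 0.001, "z": 0, "ax": 0, "ay": 0, "az": -2.2}, {"fingers": 0.35, "x": 0.004, "y": 0.001, "z": 0, "ax": 0, "ay": 0, "az": -2.1}])

```text
clock: 10.0
tcp_pos: [0.5128, -0.0809, 0.0613]
orientation: [1.836, 2.549, 0.001]
contact_force: [1.1, -2.6, -0.8]
grip_width: 0.0577
gripper_force: 1.7
```

```bash
python3 look.py; python3 -c "
from push import *
o=toC(pose()[0]['tcp_pos'])*1000
for x in np.arange(-113,-85,3): print(x,np.round(np.array(way(x))[[0,1,3,4]]*[1e3,1e3,1,1e3],1))
plan([(*way(x)[:4],1) for x in np.arange(-97,-5,6)])"
```

```text
t 10.00 chute [-125.1   20.4] z 0.0613 yaw 18.5 w 0.0577 F [ 1.1 -2.6 -0.8] R2 [ 0.  0. -1.]
rack x [-104.4 -100.6  -26.8  -24.6]
bar fit [-2.81109165e-02  6.29880740e+01] 6891
-113 [-133.3   21.2   14.7  -13.8]
-110 [-131.1   21.1   15.8  -13.8]
-107 [-128.8   21.    16.8  -13.8]
-104 [-126.5   20.9   17.9  -13.7]
-101 [-124.2   20.8   18.9  -13.6]
-98 [-121.9   20.7   20.   -13.5]
-95 [-119.5   20.6   21.1  -13.3]
-92 [-117.2   20.6   22.1  -13.1]
-89 [-114.9   20.6   23.2  -12.9]
-86 [-112.5   20.6   24.2  -12.7]
0.003 0.001 0.000 -1.9
0.005 0.001 0.000 -2.1
0.004 0.002 0.000 -2.1
0.004 0.002 0.000 -2.2
0.005 0.002 0.000 -2.1
0.004 0.002 0.000 -2.1
0.004 0.002 0.000 -2.1
0.005 0.002 0.000 -2.2
0.004 0.003 0.000 -2.1
0.004 0.002 0.000 -2.1
0.005 0.003 0.000 -2.1
0.004 0.003 0.000 -2.1
0.004 0.003 0.000 -2.2
0.004 0.003 0.000 -1.7
0.004 0.004 0.000 -0.0
0.005 0.005 0.000 -0.0
```

Emit:
arm_command(rows=[{"fingers": 0.35, "x": 0.003, "y": 0.001, "z": 0, "ax": 0, "ay": 0, "az": -1.9}, {"fingers": 0.35, "x": 0.005, "y": 0.001, "z": 0, "ax": 0, "ay": 0, "az": -2.1}, {"fingers": 0.35, "x": 0.004, "y": 0.002, "z": 0, "ax": 0, "ay": 0, "az": -2.1}, {"fingers": 0.35, "x": 0.004, "y": 0.002, "z": 0, "ax": 0, "ay": 0, "az": -2.2}, {"fingers": 0.35, "x": 0.005, "y": 0.002, "z": 0, "ax": 0, "ay": 0, "az": -2.1}, {"fingers": 0.35, "x": 0.004, "y": 0.002, "z": 0, "ax": 0, "ay": 0, "az": -2.1}, {"fingers": 0.35, "x": 0.004, "y": 0.002, "z": 0, "ax": 0, "ay": 0, "az": -2.1}, {"fingers": 0.35, "x": 0.005, "y": 0.002, "z": 0, "ax": 0, "ay": 0, "az": -2.2}])

```text
clock: 10.77
tcp_pos: [0.5118, -0.0451, 0.0618]
orientation: [1.444, 2.787, 0.001]
contact_force: [3.4, -5.0, -0.2]
grip_width: 0.0576
gripper_force: 2.4
```

```bash
python3 look.py; python3 -c "
from push import *
plan([(*way(x)[:4],1) for x in np.r_[np.arange(-49,-5,5),np.arange(-4,10,3)]])"
```

```text
t 10.77 chute [-89.3  20.3] z 0.0618 yaw 35.2 w 0.0576 F [ 3.4 -5.  -0.2] R2 [ 0.003 -0.    -1.   ]
rack x [-60.4 -56.6  17.2  19.4]
bar fit [4.41821894e-02 6.55972954e+01] 5622
0.005 0.002 0.001 -2.1
0.003 0.003 -0.000 -1.8
0.004 0.002 -0.000 -1.7
0.003 0.002 -0.000 -1.8
0.004 0.002 -0.000 -1.8
0.003 0.003 -0.000 -1.7
0.004 0.003 -0.000 -1.5
0.003 0.004 -0.000 0.0
0.004 0.003 -0.000 0.0
0.003 0.004 -0.000 0.0
0.002 0.002 -0.000 0.0
0.002 0.002 -0.000 0.0
0.002 0.003 -0.000 0.0
0.002 0.002 -0.000 0.0
```

```bash
cat > gate.py <<'E'
import sys
from push import *
f=dict(np.load('pics/%s.npz'%sys.argv[1])); v,u=np.nonzero(f['depth']>0); P=pts(f,np.c_[u,v]); d=P[:,:2]-O; c=np.c_[d@ex,d@ey,P[:,2]]*1000
col=f['frame'][v,u].astype(int)
for lo in range(-120,0,12):
    m=(abs(c[:,2]-80)<4)&(c[:,1]>40)&(c[:,1]<100)&(c[:,0]>=lo)&(c[:,0]<lo+12)&(col.sum(1)>200); q=c[m]
    if len(q)>5: print(lo,len(q),np.percentile(q[:,1],[3,50,97]).round(1))
m=(abs(c[:,2]-62)<4)&(abs(c[:,1])<45)&(c[:,0]>-100)&(c[:,0]<110)&(col.sum(1)>200);q=c[m]; print('rack',np.percentile(q[:,0],[1,99]).round(1),np.percentile(q[:,1],[1,99]).round(1))
E
python3 gate.py w6
```

```text
-120 205 [62.6 65.5 67.5]
-108 482 [52.3 63.8 67.4]
-96 559 [59.7 63.7 67.8]
-84 573 [59.9 63.6 67.4]
-72 643 [59.7 63.7 67.6]
-60 687 [59.8 63.7 67.5]
-48 726 [59.9 63.7 67.4]
-36 846 [59.6 63.7 67.8]
-24 856 [59.9 63.7 67.4]
-12 362 [59.9 63.7 67.4]
rack [-59.3  19.5] [-31.9  34.4]
```

Emit:
arm_command(rows=[{"fingers": 0.35, "x": 0.005, "y": 0.002, "z": 0, "ax": 0, "ay": 0, "az": -2.1}, {"fingers": 0.35, "x": 0.003, "y": 0.003, "z": 0, "ax": 0, "ay": 0, "az": -1.8}, {"fingers": 0.35, "x": 0.004, "y": 0.002, "z": 0, "ax": 0, "ay": 0, "az": -1.7}, {"fingers": 0.35, "x": 0.003, "y": 0.002, "z": 0, "ax": 0, "ay": 0, "az": -1.8}, {"fingers": 0.35, "x": 0.004, "y": 0.002, "z": 0, "ax": 0, "ay": 0, "az": -1.8}, {"fingers": 0.35, "x": 0.003, "y": 0.003, "z": 0, "ax": 0, "ay": 0, "az": -1.7}])

```text
clock: 11.37
tcp_pos: [0.5081, -0.0197, 0.0617]
orientation: [1.176, 2.911, 0.0]
contact_force: [4.6, -4.7, 0.5]
grip_width: 0.0577
gripper_force: 2.6
```

```bash
python3 look.py; python3 gate.py w6;  python3 -c "
from push import *
plan([(*way(x)[:4],1) for x in np.r_[np.arange(-20,5,4),np.arange(6,18,2)]])"
```

```text
t 11.37 chute [-63.8  23.3] z 0.0617 yaw 46.0 w 0.0577 F [ 4.6 -4.7  0.5] R2 [ 0.002 -0.001 -1.   ]
rack x [-31.  -25.9  47.7  50. ]
bar fit [4.95938648e-02 6.50892011e+01] 4472
-108 117 [61.2 64.3 66.4]
-96 416 [59.7 63.5 66.6]
-84 543 [53.1 62.6 66.6]
-72 568 [58.8 62.9 66.8]
-60 609 [59.  63.  66.9]
-48 624 [59.4 63.2 67. ]
-36 714 [58.7 63.3 67.2]
-24 732 [59.7 63.5 67.3]
-12 296 [59.7 63.7 67.4]
rack [-28.5  50.1] [-30.3  34.8]
0.004 0.003 0.001 -1.6
0.003 0.003 -0.000 0.0
0.002 0.002 -0.000 0.0
0.003 0.003 -0.000 0.0
0.003 0.003 -0.000 0.0
0.002 0.003 -0.000 0.0
0.003 0.003 -0.000 0.0
0.002 0.002 -0.000 0.0
0.001 0.001 -0.000 0.0
0.001 0.002 -0.000 0.0
0.002 0.001 -0.000 0.0
0.001 0.002 -0.000 0.0
0.001 0.001 -0.000 0.0
```

Emit:
arm_command(rows=[{"fingers": 0.35, "x": 0.004, "y": 0.003, "z": 0, "ax": 0, "ay": 0, "az": -1.6}, {"fingers": 0.35, "x": 0.003, "y": 0.003, "z": 0, "ax": 0, "ay": 0, "az": 0}, {"fingers": 0.35, "x": 0.002, "y": 0.002, "z": 0, "ax": 0, "ay": 0, "az": 0}, {"fingers": 0.35, "x": 0.003, "y": 0.003, "z": 0, "ax": 0, "ay": 0, "az": 0}, {"fingers": 0.35, "x": 0.003, "y": 0.003, "z": 0, "ax": 0, "ay": 0, "az": 0}, {"fingers": 0.35, "x": 0.002, "y": 0.003, "z": 0, "ax": 0, "ay": 0, "az": 0}, {"fingers": 0.35, "x": 0.003, "y": 0.003, "z": 0, "ax": 0, "ay": 0, "az": 0}])

```text
clock: 12.05
tcp_pos: [0.5063, 0.0082, 0.0615]
orientation: [1.139, 2.927, -0.001]
contact_force: [2.8, -6.4, 2.0]
grip_width: 0.0576
gripper_force: 3.0
```

```bash
python3 look.py; python3 gate.py w6;  python3 -c "
from push import *
plan([(*way(x)[:4],1) for x in np.r_[np.arange(6,16,1.5)]])"
```

```text
t 12.05 chute [-35.9  24.2] z 0.0615 yaw 47.5 w 0.0576 F [ 2.8 -6.4  2. ] R2 [ 0.    -0.001 -1.   ]
rack x [-2.4  2.9 76.2 78.7]
bar fit [4.90451403e-02 6.39702239e+01] 2950
-120 14 [58.1 58.8 59.5]
-108 45 [58.3 59.3 60.3]
-84 37 [63.  64.7 66.5]
-72 368 [60.7 63.9 66.7]
-60 529 [53.2 62.7 66.7]
-48 556 [59.2 63.1 66.9]
-36 601 [58.7 63.2 67.2]
-24 613 [59.7 63.5 67.3]
-12 220 [59.8 63.8 67.4]
rack [ 0.1 78.8] [-30.   34.9]
0.002 0.002 0.000 -0.0
0.001 0.001 0.000 -0.0
0.001 0.001 0.000 -0.0
0.001 0.001 0.000 -0.0
0.001 0.002 0.000 -0.0
0.001 0.001 0.000 -0.0
0.001 0.001 0.000 -0.0
```

Emit:
arm_command(rows=[{"fingers": 0.35, "x": 0.002, "y": 0.002, "z": 0, "ax": 0, "ay": 0, "az": 0}, {"fingers": 0.35, "x": 0.002, "y": 0.002, "z": 0, "ax": 0, "ay": 0, "az": 0}, {"fingers": 0.35, "x": 0.002, "y": 0.002, "z": 0, "ax": 0, "ay": 0, "az": 0}, {"fingers": 0.35, "x": 0.001, "y": 0.001, "z": 0, "ax": 0, "ay": 0, "az": 0}, {"fingers": 0.35, "x": 0.001, "y": 0.001, "z": 0, "ax": 0, "ay": 0, "az": 0}])

```text
clock: 12.57
tcp_pos: [0.5059, 0.0195, 0.0615]
orientation: [1.139, 2.927, -0.001]
contact_force: [3.1, -5.6, 1.4]
grip_width: 0.0573
gripper_force: 3.1
```

```bash
python3 look.py; python3 gate.py w6
```

```text
t 12.57 chute [-24.6  24.3] z 0.0615 yaw 47.5 w 0.0573 F [ 3.1 -5.6  1.4] R2 [ 0.001 -0.001 -1.   ]
rack x [ 7.2 13.3 77.4 79.6]
bar fit [1.05494201e-02 6.17011657e+01] 2379
-108 19 [58.3 59.  59.7]
-96 40 [58.3 59.4 60.4]
-72 61 [62.7 65.  68. ]
-60 360 [60.6 63.8 66.6]
-48 541 [53.4 62.8 66.8]
-36 573 [59.1 63.2 67.1]
-24 591 [59.5 63.4 67.3]
-12 180 [59.7 63.8 67.4]
rack [11.4 90. ] [-29.9  34.9]
```

Emit:
arm_command(rows=[{"fingers": 0.35, "x": 0.001, "y": 0.001, "z": 0, "ax": 0, "ay": 0, "az": 0}, {"fingers": 0.35, "x": 0.001, "y": 0.001, "z": 0, "ax": 0, "ay": 0, "az": 0}])

```text
clock: 12.83
tcp_pos: [0.5058, 0.0221, 0.0615]
orientation: [1.139, 2.927, -0.001]
contact_force: [3.8, -5.8, 2.7]
grip_width: 0.0579
gripper_force: 3.1
```

Emit:
arm_command(rows=[{"fingers": 0.35, "x": 0.001, "y": 0.001, "z": 0, "ax": 0, "ay": 0, "az": 0}, {"fingers": 0.35, "x": 0, "y": 0, "z": 0, "ax": 0, "ay": 0, "az": 0}])

```text
clock: 13.0
tcp_pos: [0.5058, 0.0239, 0.0615]
orientation: [1.138, 2.927, -0.0]
contact_force: [2.6, -4.7, 1.7]
grip_width: 0.0576
gripper_force: 2.8
```

```bash
python3 look.py; python3 gate.py w6
```

```text
t 13.00 chute [-20.2  24.2] z 0.0615 yaw 47.5 w 0.0576 F [ 2.6 -4.7  1.7] R2 [ 0.001 -0.001 -1.   ]
rack x [11.3 17.5 77.6 79.5]
bar fit [-1.04692816e-02  6.05719849e+01] 2117
-96 59 [58.3 59.1 60.3]
-60 270 [60.8 64.1 66.5]
-48 473 [55.7 63.2 66.7]
-36 573 [55.6 62.9 67. ]
-24 580 [59.5 63.3 67.2]
-12 172 [59.6 63.5 67.4]
rack [15.8 94.5] [-29.9  35.1]
```

Emit:
arm_command(rows=[{"fingers": 0.35, "x": 0.001, "y": 0.001, "z": 0, "ax": 0, "ay": 0, "az": 0}, {"fingers": 0.35, "x": 0, "y": 0, "z": 0, "ax": 0, "ay": 0, "az": 0}])

```text
clock: 13.27
tcp_pos: [0.5057, 0.0252, 0.0615]
orientation: [1.138, 2.927, -0.0]
contact_force: [4.0, -4.5, 2.0]
grip_width: 0.0577
gripper_force: 2.9
```

Emit:
arm_command(rows=[{"fingers": 0.35, "x": 0.001, "y": 0.001, "z": 0, "ax": 0, "ay": 0, "az": 0}, {"fingers": 0.35, "x": 0, "y": 0, "z": 0, "ax": 0, "ay": 0, "az": 0}])

```text
clock: 13.43
tcp_pos: [0.5057, 0.0259, 0.0615]
orientation: [1.14, 2.926, -0.001]
contact_force: [3.2, -6.1, 2.1]
grip_width: 0.0579
gripper_force: 4.2
```

```bash
python3 look.py; python3 gate.py w6 | tail -1
```

```text
t 13.43 chute [-18.2  24.3] z 0.0615 yaw 47.4 w 0.0579 F [ 3.2 -6.1  2.1] R2 [ 0.001 -0.001 -1.   ]
rack x [13.  19.3 77.7 79.6]
bar fit [-2.49468918e-02  5.99233278e+01] 2017
rack [17.8 96.3] [-29.8  35. ]
```

Emit:
arm_command(rows=[{"fingers": 0.35, "x": 0.001, "y": 0.001, "z": 0, "ax": 0, "ay": 0, "az": 0}, {"fingers": 0.35, "x": 0, "y": 0, "z": 0, "ax": 0, "ay": 0, "az": 0}])

```text
clock: 13.7
tcp_pos: [0.5057, 0.0261, 0.0615]
orientation: [1.141, 2.925, -0.003]
contact_force: [3.4, -9.7, 2.6]
grip_width: 0.0578
gripper_force: 5.7
```

```bash
python3 look.py; python3 gate.py w6 | tail -1
```

```text
t 13.70 chute [-17.9  24.3] z 0.0615 yaw 47.4 w 0.0578 F [ 3.4 -9.7  2.6] R2 [ 0.001 -0.002 -1.   ]
rack x [12.9 19.3 77.7 79.5]
bar fit [-2.81786923e-02  5.97825719e+01] 2005
rack [17.7 96.3] [-29.8  35.1]
```

The rack is home: it stopped while the force rose. I back off the rear face with B still on the bar, then lift straight up so the gate swings shut underneath.

Emit:
arm_command(rows=[{"fingers": 0.35, "x": -0.001, "y": -0.001, "z": 0, "ax": 0, "ay": 0, "az": 0}, {"fingers": 0.35, "x": -0.002, "y": -0.002, "z": 0, "ax": 0, "ay": 0, "az": 0}, {"fingers": 0.35, "x": -0.002, "y": -0.002, "z": 0, "ax": 0, "ay": 0, "az": 0}, {"fingers": 0.35, "x": 0, "y": 0, "z": 0, "ax": 0, "ay": 0, "az": 0}])

```text
clock: 14.13
tcp_pos: [0.5049, 0.0221, 0.0611]
orientation: [-1.136, -2.928, -0.0]
contact_force: [2.0, 1.0, 0.2]
grip_width: 0.0573
gripper_force: 0.8
```

```bash
python3 look.py; python3 gate.py w6
```

```text
t 14.13 chute [-21.9  25.2] z 0.0611 yaw 47.6 w 0.0573 F [2.  1.  0.2] R2 [-0.001  0.001 -1.   ]
rack x [ 9.2 19.  77.6 79.5]
bar fit [-1.60839319e-02  6.11417282e+01] 2243
-96 44 [59.6 60.3 61.3]
-72 6 [64.9 65.8 69.1]
-60 321 [61.8 65.  67.6]
-48 531 [53.  63.7 67.6]
-36 561 [59.7 63.8 67.6]
-24 567 [59.9 63.7 67.6]
-12 177 [60.  63.9 67.6]
rack [17.6 96.2] [-29.8  35. ]
```

Clear of the rack, with the gate still held. Now I lift.

Emit:
arm_command(rows=[{"fingers": 0.35, "x": 0, "y": 0, "z": -0.006, "ax": 0, "ay": 0, "az": 0}, {"fingers": 0.35, "x": 0, "y": 0, "z": -0.015, "ax": 0, "ay": 0, "az": 0}, {"fingers": 0.35, "x": 0, "y": 0, "z": -0.025, "ax": 0, "ay": 0, "az": 0}, {"fingers": 0.35, "x": 0, "y": 0, "z": -0.03, "ax": 0, "ay": 0, "az": 0}, {"fingers": 0.35, "x": 0, "y": 0, "z": -0.03, "ax": 0, "ay": 0, "az": 0}, {"fingers": 0.35, "x": 0, "y": 0, "z": -0.03, "ax": 0, "ay": 0, "az": 0}, {"fingers": 0.35, "x": 0, "y": 0, "z": -0.03, "ax": 0, "ay": 0, "az": 0}, {"fingers": 0.35, "x": 0, "y": 0, "z": -0.015, "ax": 0, "ay": 0, "az": 0}, {"fingers": 0.35, "x": 0, "y": 0, "z": 0, "ax": 0, "ay": 0, "az": 0}, {"fingers": 0.35, "x": 0, "y": 0, "z": 0, "ax": 0, "ay": 0, "az": 0}])

```text
clock: 15.07
tcp_pos: [0.5051, 0.0221, 0.2428]
orientation: [1.137, 2.928, 0.001]
contact_force: [-0.5, 0.4, -0.6]
grip_width: 0.0579
gripper_force: 0.0
```

Emit:
arm_command(rows=[{"fingers": 0.35, "x": 0, "y": 0, "z": 0, "ax": 0, "ay": 0, "az": 0}, {"fingers": 0.35, "x": 0, "y": 0, "z": 0, "ax": 0, "ay": 0, "az": 0}, {"fingers": 0.35, "x": 0, "y": 0, "z": 0, "ax": 0, "ay": 0, "az": 0}, {"fingers": 0.35, "x": 0, "y": 0, "z": 0, "ax": 0, "ay": 0, "az": 0}, {"fingers": 0.35, "x": 0, "y": 0, "z": 0, "ax": 0, "ay": 0, "az": 0}, {"fingers": 0.35, "x": 0, "y": 0, "z": 0, "ax": 0, "ay": 0, "az": 0}, {"fingers": 0.35, "x": 0, "y": 0, "z": 0, "ax": 0, "ay": 0, "az": 0}, {"fingers": 0.35, "x": 0, "y": 0, "z": 0, "ax": 0, "ay": 0, "az": 0}, {"fingers": 0.35, "x": 0, "y": 0, "z": 0, "ax": 0, "ay": 0, "az": 0}, {"fingers": 0.35, "x": 0, "y": 0, "z": 0, "ax": 0, "ay": 0, "az": 0}])

```text
clock: 15.9
tcp_pos: [0.5055, 0.0218, 0.2423]
orientation: [1.138, 2.928, 0.0]
contact_force: [0.9, 0.2, -0.5]
grip_width: 0.0575
gripper_force: 0.0
```

Emit:
arm_command(rows=[{"fingers": 0.35, "x": 0, "y": 0, "z": 0, "ax": 0, "ay": 0, "az": 0}, {"fingers": 0.35, "x": 0, "y": 0, "z": 0, "ax": 0, "ay": 0, "az": 0}, {"fingers": 0.35, "x": 0, "y": 0, "z": 0, "ax": 0, "ay": 0, "az": 0}, {"fingers": 0.35, "x": 0, "y": 0, "z": 0, "ax": 0, "ay": 0, "az": 0}, {"fingers": 0.35, "x": 0, "y": 0, "z": 0, "ax": 0, "ay": 0, "az": 0}, {"fingers": 0.35, "x": 0, "y": 0, "z": 0, "ax": 0, "ay": 0, "az": 0}, {"fingers": 0.35, "x": 0, "y": 0, "z": 0, "ax": 0, "ay": 0, "az": 0}, {"fingers": 0.35, "x": 0, "y": 0, "z": 0, "ax": 0, "ay": 0, "az": 0}, {"fingers": 0.35, "x": 0, "y": 0, "z": 0, "ax": 0, "ay": 0, "az": 0}, {"fingers": 0.35, "x": 0, "y": 0, "z": 0, "ax": 0, "ay": 0, "az": 0}])

```text
clock: 16.73
tcp_pos: [0.5055, 0.0218, 0.2423]
orientation: [-1.138, -2.928, -0.0]
contact_force: [-0.9, -0.4, -0.1]
grip_width: 0.0576
gripper_force: 0.0
```

Emit:
arm_command(rows=[{"fingers": 0.35, "x": 0, "y": 0, "z": 0, "ax": 0, "ay": 0, "az": 0}, {"fingers": 0.35, "x": 0, "y": 0, "z": 0, "ax": 0, "ay": 0, "az": 0}, {"fingers": 0.35, "x": 0, "y": 0, "z": 0, "ax": 0, "ay": 0, "az": 0}, {"fingers": 0.35, "x": 0, "y": 0, "z": 0, "ax": 0, "ay": 0, "az": 0}, {"fingers": 0.35, "x": 0, "y": 0, "z": 0, "ax": 0, "ay": 0, "az": 0}, {"fingers": 0.35, "x": 0, "y": 0, "z": 0, "ax": 0, "ay": 0, "az": 0}, {"fingers": 0.35, "x": 0, "y": 0, "z": 0, "ax": 0, "ay": 0, "az": 0}, {"fingers": 0.35, "x": 0, "y": 0, "z": 0, "ax": 0, "ay": 0, "az": 0}, {"fingers": 0.35, "x": 0, "y": 0, "z": 0, "ax": 0, "ay": 0, "az": 0}, {"fingers": 0.35, "x": 0, "y": 0, "z": 0, "ax": 0, "ay": 0, "az": 0}])

```text
clock: 17.57
tcp_pos: [0.5055, 0.0219, 0.2423]
orientation: [-1.137, -2.928, -0.0]
contact_force: [0.7, -0.7, -0.5]
grip_width: 0.0577
gripper_force: 0.0
```

```bash
python3 - <<'E'
from h import *
st()
for n in('wrist','side'):
    f=save(n,'end_%s.png'%n); v,u=np.nonzero(f['depth']>0); P=pts(f,np.c_[u,v]); d=P[:,:2]-O; c=np.c_[d@ex,d@ey,P[:,2]]*1000
    for lo in range(-160,60,20):
        m=(abs(c[:,2]-80)<4)&(c[:,1]>=lo)&(c[:,1]<lo+20)&(abs(c[:,0])<40)
        if m.sum()>5: print(n,'bar y',lo,np.percentile(c[m,0],[3,50,97]).round(1),m.sum())
    m=(abs(c[:,2]-62)<4)&(abs(c[:,1])<33)&(c[:,0]>8)&(c[:,0]<110);q=c[m]
    if len(q)>5: print(n,'rack',np.percentile(q[:,0],[1,99]).round(1),np.percentile(q[:,2],[1,50,99]).round(1),len(q))
E
```

```text
t 17.57 chute [-22.2  24.6] z 0.2423 yaw 47.5 w 0.0577 F [ 0.7 -0.7 -0.5] R2 [ 0.  0. -1.]
wrist bar y -160 [-0.2  4.2  8.5] 128
wrist bar y -140 [-0.4  4.   8.4] 128
wrist bar y -120 [-0.6  4.   8.2] 134
wrist bar y -100 [-0.2  3.8  7.7] 125
wrist bar y -80 [-0.3  3.6  7.5] 123
wrist bar y -60 [ 0.1  5.4 24.9] 177
wrist bar y -40 [-1.3  3.6  7.6] 150
wrist bar y -20 [-0.6  3.3  7.2] 149
wrist bar y 0 [-0.8  3.6  7.3] 161
wrist bar y 20 [-1.1  3.   7.1] 170
wrist bar y 40 [-0.5  3.2  6.8] 106
wrist rack [17.9 96.5] [59.2 61.7 64.6] 3796
side bar y -160 [-3.7 -0.4  6.8] 23
side bar y -140 [-2.7  1.4  7.8] 19
side bar y -120 [-2.8 -0.6  6.9] 21
side bar y -100 [-4.2 -1.4  5. ] 21
side bar y -80 [-3.2  0.5  5.9] 21
side bar y -60 [-2.4  2.3 21.6] 28
side bar y -40 [-3.6 -0.5  6.5] 22
side bar y -20 [-4.7 -0.6  6.3] 27
side bar y 0 [-2.8 -0.2  6.6] 23
side bar y 20 [-3.4 -1.2  5.2] 24
side bar y 40 [-7.4 -0.2  7. ] 19
side rack [26.5 96. ] [58.6 62.4 65.8] 351
```

```bash
python3 -c "
from bench import r
print(r.hand_in())"
```

```text
the job is handed in; nothing more can be done
None
```

I pushed the rack home against the end stop, let the gate swing shut behind it, and handed the job in at about 17.6 s; the hand-in gave no verdict, but the last depth readings show the rear face about 14 mm past the gate's plane and the gate within about 0.01 rad of shut.

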